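Slide a specimen block along the rail into the green corner pocket

ROBOT

A 6-joint arm with a two-finger parallel gripper is mounted at the origin on the work surface. World frame = base frame: x ahead of the robot, y to its left, z up, the work surface at z = 0. Lengths are in m, angles in rad, forces in N, time in s.
With the tool pointing down it reaches from about 0.425 to 0.95 m from the base axis. Payload 3.5 kg.
Tool frame: the origin (TCP) lies on the centre line of the jaws, within the pads' length; the fingertips stand 17 mm ahead of it and the grasp point (between the pads) lies 2 mm behind it; z points along the fingers, y is the line along which they close (so a half turn about z gives the same grasp; the last joint's range is limited). The gripper opens to 85 mm and grips with 20 to 120 N. Pads are 22 mm wide; open, the fingers measure 114 mm over their backs; the gripper's body (76 mm by 85 mm) begins 54 mm behind the grasp point. The pads swing forward as they close: fully open they stand 13 mm farther back than shut.
Start: joints at [-1.404, 0.286, 1.577, -0, 1.279, -0.15], TCP at [0.21, -0.641, 0.216] pointing down, gripper open.
Joint ranges: [-2.77, 2.77], [-0.9, 2.22], [0.21, 2.48], [-1.53, 4.67], [0.24, 2.81], [-2.84, 2.84]. Speed limits (rad/s): [2.79, 2.79, 3.14, 3.14, 3.14, 3.14].

INTERFACE

Orientations are given as a unit quaternion [x, y, z, w].
In Python, from plant import ctrl gives the robot as it stands. The module is installed in compiled form; this text tells all that it offers.
- The arm moves only by the tool drive_tool, never from a script. Its argument "moves" is a list of rows, each a list of 3 entries, a list of its own where there are three numbers: the turn, a rotation vector about the tool's x, y, z in rad, then the shift along the tool's x, y, z in m, then the finger opening in m, from 0 to 0.0854. A call has 1 to 5 rows; each row shifts and turns the commanded pose from where the row before left it, along the tool's axes as they then stand; what a row does not reach is not made up. A row lasts 1/8 s, in which the tool goes at most 62.5 mm and 10.7 degrees, less where a joint would pass 70% of its speed; a pose out of reach is approached as far as the arm can. A call with a gripper value outside its range is refused whole. The fingers move at their own pace and stop on an object; "grip_force" is the grip in N (left out, the last holds). Time passes only in rows, so rows that do not move let the fingers close. It gives the time, the measured TCP pose, the force, the opening and the grip force at its end, in the units of the state.
- ctrl.get_state(): the state, without advancing time (a new reading comes with each control period).
- ctrl.read_camera(name): name is "scene" or "top" or "wrist"; returns a dict with "image" (384x512x3 uint8, red, green, blue), "fx", "fy", "cx", "cy" (pixels), "dist" ([k1, k2, p1, p2, k3] as OpenCV has them; the pictures are not rectified), "R" (3x3) and "t" (3): a world point X has camera coordinates R X + t. Camera axes: x right, y down, z forward; pixel columns grow to the right and rows downward; lengths in m; the calibration is good to about 2 mm. A picture is of the moment at which its call begins. There is no depth.
- ctrl.sign_off(): hands the job in; it is judged then, once.
The state is a dict: "time": time; "qpos": joint angles; "dq": joint speeds; "joint_efforts": joint torques, N m; "eef_pos": TCP position; "tcp_rot": TCP orientation; "contact_force": force on the tool from outside, world axes, zero at the start; "wrist_torque": the same for the moment, N m; "opening": opening from 0.0 (shut) to 1.0 (fully open); "finger_force": force on a finger pad.
Only numpy, scipy, OpenCV 4.12 (cv2) and the standard library are available. Lean on these libraries where they do the work, as an engineer would, in place of code of your own. Each camera call takes 0.05 s, during which the arm holds its last target. There are 200 camera calls.

TASK

This resin specimen block shows an edible mushroom and belongs in the green place of the sorting board. With your fingertips, first push it back until its long side lies flat against the long dark rail, clear of both pockets; then keep it against the rail and slide it along into the corner pocket beside the green tag, fully home against the end stop, and let go of it there. Only push: never lift or tip the block, and leave the mushroom, the loupe and the jar where they stand.

Things in the scene. Friction and masses are not known exactly. Their poses are not given: they have to be found in the camera images.
- board: Fixed grey sorting board, 220 mm (x -100 to +120) by 410 mm (y +-205), 12 mm thick. Origin on the table below the middle of its length. Its x points away from the robot, y to the robot's left (turned up to 0.2 rad). The dark rail along its far side has its inner face at x = +60 mm; it is 12 mm thick and, like all walls here, stands 10 mm above the board's top.
- rail_mid (a point): Middle of the rail's inner face, at the height of the board's top (board x +60, y 0 mm, z 12 mm); axes as the board's. A block flat against the rail has its centre at board x = +42 mm.
- block_center (a point): Centre (half-way up) of the loose specimen block: cream resin, 36 mm (x) by 50 mm (y) by 14 mm tall, about 35 g, orange mushroom slice in its top; axes the block's. It starts flat near the board's middle (y within 40 mm), 35 to 75 mm short of its place at the rail, its long side within 0.45 rad of the rail's direction. It slides with ordinary friction, under 1 N.
- block: The same block, origin at the centre of its underside; x across its 36 mm width, y along its 50 mm length, z up.
- green_pocket (a point): Centre of a block fully home in the pocket beside the green tag, 7 mm above the board's top: board x +42 mm, y +150 or -150 mm, which end varies. The pocket is 39 mm wide between rail and lip (inner face x 21 mm, 12 mm thick), closed by the end stop at |y| 175 mm. The lip runs back to |y| 145 mm and flares out to 132 mm, so 20 mm of the seated block sticks out of it.
- red_pocket (a point): The same point of the like pocket at the other end, beside the red tag: the wrong place. Each tag is a plastic tile 30 by 56 by 4 mm, fixed on the board behind the rail, its centre 53 mm further along board x than the pocket's point.
- mushroom: A loose brown-capped mushroom, 57 mm tall, cap 50 mm across, standing on one of the front corners of the board; origin at the centre of its foot. Bystander.
- loupe: A loose black loupe with a steel rim, 34 mm tall, 38 mm across, standing on the other front corner of the board; origin at the centre of its underside. Bystander.
- jar: A loose amber jar with a white lid, 55 mm tall, 44 mm across, standing on the table beyond the board's far edge; origin at the centre of its underside. Bystander.
There are look-alikes about, which are no part of the job. There is more than one size of the block; the job needs the middle-sized.

How it is judged:
By the outcome, as a careful person would: the job done as asked, in the order asked, and still so for the second after the job is handed in, with the robot touching nothing.
It also fails if it takes over 48 s, if anything falls off the work surface, if the arm or the gripper's body presses on something with over 40 N, if the wrist force passes 120 N, or if a joint passes its speed limit or range.

## Working session

There is one attempt and no reset: what is moved stays moved. The work goes in short steps, Python scripts to look and compute and a tool call to move; the robot and the scene stay as the last step left them, time stands still between calls to the robot, and variables do not carry over. Pictures are saved under pics/ and viewed, at most 10 in all, crops included, and the job is handed in when it is done.

Besides the shell and the picture viewer there is one more tool, called after "Call:" by a JSON object that holds its "fn" and its "kwargs", one argument or row to a line. drive_tool: Moves the arm, as the interface text tells. Its arguments: {"type":"object","properties":{"moves":{"type":"array","items":{"type":"array"}},"grip_force":{"type":"number"}},"required":["moves"]}

```bash
mkdir -p pics
cat > h.py <<'E'
import numpy as np, cv2, pickle
from plant import ctrl
def K(c): return np.array([[c["fx"],0,c["cx"]],[0,c["fy"],c["cy"]],[0,0,1.]])
def snap(n,f):
    c=ctrl.read_camera(n); pickle.dump(c,open(f"pics/{f}.pkl","wb")); cv2.imwrite(f"pics/{f}.png",c["image"][:,:,::-1]); return c
def load(f): return pickle.load(open(f"pics/{f}.pkl","rb"))
def ray(c,uv,z):
    uv=np.array(uv,float).reshape(-1,1,2)
    n=cv2.undistortPoints(uv,K(c),np.array(c["dist"],float)).reshape(-1,2)
    R=np.array(c["R"]);t=np.array(c["t"]); o=-R.T@t
    d=np.c_[n,np.ones(len(n))]@R
    return o+d*((z-o[2])/d[:,2])[:,None]
def proj(c,X):
    return cv2.projectPoints(np.array(X,float).reshape(-1,3),cv2.Rodrigues(np.array(c["R"],float))[0],np.array(c["t"],float),K(c),np.array(c["dist"],float))[0].reshape(-1,2)
E
python3 - <<'E'
from h import *
a=snap("top","top0");b=snap("scene","scene0")
for c in(a,b): print(-np.array(c["R"]).T@np.array(c["t"]))
s=ctrl.get_state();print(s)
E
```

```text
[0.46246281 0.00431203 0.75024853]
[0.99936318 0.34035884 0.8823196 ]
{'time': 0.1, 'qpos': array([-1.40399631e+00,  2.87084143e-01,  1.57803439e+00,  1.22682725e-05,
        1.27860055e+00, -1.49985709e-01]), 'dq': array([ 1.22818012e-03, -1.07669031e-03, -2.78520579e-03, -1.62293132e-04,
       -2.16292754e-03, -8.71819221e-05]), 'joint_efforts': array([ 5.47758791e-04, -4.07300162e+01, -2.93699151e+01, -1.65409028e-04,
        3.44847038e-03, -1.94730951e-06]), 'eef_pos': array([ 0.21020673, -0.64077395,  0.21427877]), 'tcp_rot': array([ 9.87481776e-01,  1.57729551e-01, -3.06642042e-06, -1.06322177e-03]), 'contact_force': array([-6.92128968e-01, -5.24113138e-01,  2.33098371e-04]), 'wrist_torque': array([-0.00092993, -0.01292737, -0.02774651]), 'finger_force': 0.0, 'opening': 0.9984024420719537}
```

View pics/top0.png

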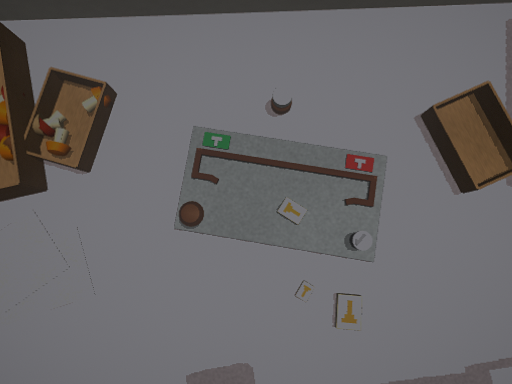

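View pics/scene0.png

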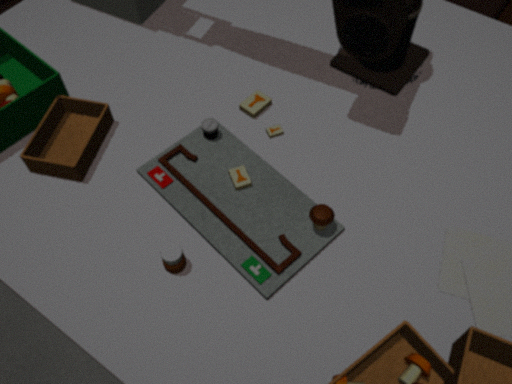

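The top view shows the green tag at (216,141), the red tag at (360,163) and the rail between them. The mushroom is at (191,214), the loupe at (362,240) and the jar at (282,101). Three things could be taken for the block: the one on the board (291,211), a small one (305,291) and a large one (349,312). By the description it is the one on the board, so I'll check its size and take a close crop.

```bash
cat > meas.py <<'E'
from h import *
def blob(c,m,near=None,win=None):
    cs=cv2.findContours(m.astype(np.uint8),cv2.RETR_EXTERNAL,cv2.CHAIN_APPROX_NONE)[0]
    return [k for k in cs if cv2.contourArea(k)>40]
def tags(c):
    h=cv2.cvtColor(c["image"],cv2.COLOR_RGB2HSV);H,S,V=[h[...,i].astype(int) for i in range(3)]
    return H,S,V
def rectw(c,k,z):
    p=ray(c,k.reshape(-1,2),z)[:,:2].astype(np.float32)
    return cv2.minAreaRect(p*1000)
E
python3 - <<'E'
from meas import *
c=load("top0");H,S,V=tags(c)
for n,m in (("green",(abs(H-70)<18)&(S>130)),("red",((H<6)|(H>174))&(S>170)&(V>100)),("cream",(V>135)&(S<130)&(H<40)),("brown",(S>90)&(H<14)&(V<140)&(V>25))):
    for k in blob(c,m):
        x,y,w,h=cv2.boundingRect(k)
        if 170<x<400 and 80<y<340 and w<250: print(n,(x,y,w,h),rectw(c,k,.016 if n in("green","red") else .022 if n=="brown" else .026))
for uv in((291,211),(216,135),(280,240),(330,300)): print(uv,c["image"][uv[1],uv[0]],H[uv[1],uv[0]],S[uv[1],uv[0]],V[uv[1],uv[0]])
cv2.imwrite("pics/crop.png",cv2.resize(c["image"][120:340,170:400,::-1],None,fx=2.7,fy=2.7,interpolation=cv2.INTER_CUBIC))
E
```

```text
green (203, 132, 27, 17) ((670.8513793945312, 94.19882202148438), (53.06193542480469, 28.27507781982422), 79.32328796386719)
red (346, 155, 27, 17) ((616.2935791015625, -199.82589721679688), (52.441322326660156, 27.35087776184082), 79.2486572265625)
brown (181, 202, 22, 21) ((520.15380859375, 144.905517578125), (38.15336227416992, 44.63958740234375), 12.881248474121094)
brown (345, 154, 29, 18) ((614.92578125, -197.798828125), (54.73094940185547, 29.280323028564453), 79.4930648803711)
brown (192, 148, 185, 58) ((588.2171630859375, -42.77630615234375), (371.4658203125, 66.48231506347656), 79.40321350097656)
(291, 211) [116  98  58] 21 127 116
(216, 135) [41 96 58] 69 146 96
(280, 240) [103 106 106] 90 7 106
(330, 300) [116 115 121] 125 13 121
```

View pics/crop.png

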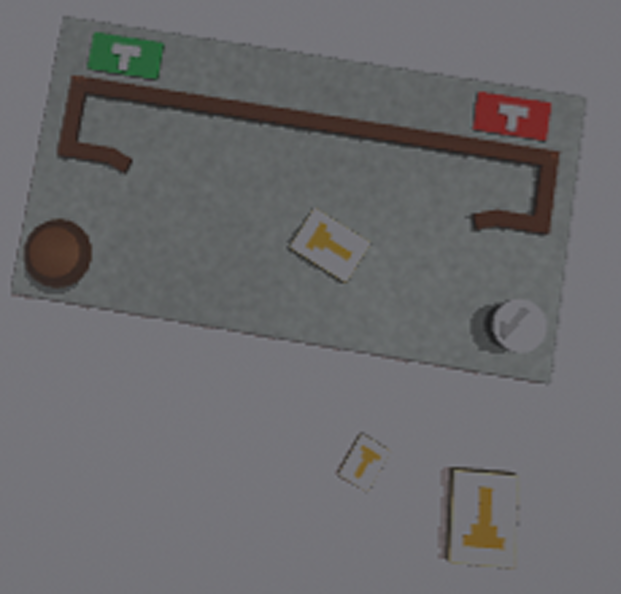

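The crop confirms it: the block at crop (329,245), full image (292,211), is the middle-sized one on the board. The small and large ones lie off the board. Green is at the image left, board +y. Next I measure the board and block.

```bash
cat >> meas.py <<'E'
def board(c):
    H,S,V=tags(c);P=[]
    for m in ((abs(H-70)<18)&(S>130),((H<6)|(H>174))&(S>150)&(V>80)):
        ks=[k for k in blob(c,m) if True]
        P.append([rectw(c,k,.016) for k in ks])
    g=[r for r in P[0] if 22<min(r[1])<34 and 46<max(r[1])<62]; r=[r for r in P[1] if 22<min(r[1])<34 and 46<max(r[1])<62]
    g,r=np.array(g[0][0]),np.array(r[0][0]); y=(g-r)/np.linalg.norm(g-r); x=np.array([y[1],-y[0]])
    return (g+r)/2-95*x,x,y,np.linalg.norm(g-r)
B0=None
def block(c,uv,rad=26,thr=None):
    h=c["image"].astype(int);u,v=map(int,uv)
    m=np.zeros(h.shape[:2],bool);w=h[v-rad:v+rad,u-rad:u+rad]
    m[v-rad:v+rad,u-rad:u+rad]=(w[...,0]>118)|(w[...,0]-w[...,2]>12)
    m=cv2.morphologyEx(m.astype(np.uint8),cv2.MORPH_CLOSE,np.ones((3,3)))
    k=max(blob(c,m),key=cv2.contourArea)
    return k,rectw(c,k,.026)
E
python3 - <<'E'
from meas import *
for f,uv in(("top0",(291,211)),("scene0",(240,177))):
    c=load(f);o,x,y,d=board(c);print(o,x,y,d)
    k,r=block(c,uv);p=np.array(r[0])-o
    bp=cv2.boxPoints(r)-o
    print(r,"board coords",p@x,p@y,"\n",np.c_[bp@x,bp@y],cv2.boundingRect(k))
    if f=="top0":
        i=c["image"];print(i[190:232:4,291].tolist())
E
```

```text
[550.14041539 -35.39260231] [ 0.98316518 -0.18271901] [0.18271901 0.98316518] 298.93192597613273
((520.0692138671875, -58.797611236572266), (32.42615509033203, 21.821640014648438), 57.610713958740234) board coords -25.288418185680506 -28.505569795098463 
 [[-41.45170964 -39.49002696]
 [-21.19926935 -47.61548265]
 [ -9.12512673 -17.52111263]
 [-29.37756702  -9.39565694]] (283, 202, 18, 15)
[[98, 100, 100], [100, 104, 104], [98, 101, 100], [116, 116, 122], [117, 98, 49], [117, 94, 39], [117, 117, 122], [118, 117, 123], [81, 83, 84], [101, 104, 104], [98, 102, 102]]
[553.60696537 -31.77210025] [ 0.98240773 -0.18674865] [0.18674865 0.98240773] 299.0286756612904
((525.2418212890625, -52.72455596923828), (56.47710037231445, 36.93162536621094), 56.564762115478516) board coords -23.953293964388905 -25.881006694783867 
 [[-51.87691342 -44.81965633]
 [-17.79914194 -59.05522036]
 [  3.97029551  -6.94236276]
 [-30.10744599   7.29320698]] (229, 165, 22, 25)
```

Call:
{"fn": "drive_tool", "kwargs": {
  "moves": [
    [[0,0,0.1675],[0,0,0],0.02],
    [[0,0,0.1675],[0,0,0],0.02],
    [[0,0,0.1675],[0,0,0],0.02],
    [[0,0,0],[0.012,-0.057,0],0.02],
    [[0,0,0],[0.012,-0.057,0],0.02]
  ]
}}

```text
time: 0.72
eef_pos: [0.255, -0.5324, 0.2144]
tcp_rot: [0.996, -0.093, -0.0, -0.001]
contact_force: [0.5, 0.5, 1.0]
opening: 0.236
finger_force: 0.0
```

Call:
{"fn": "drive_tool", "kwargs": {
  "moves": [
    [[0,0,0],[0.012,-0.057,0],0.02],
    [[0,0,0],[0.012,-0.057,0],0.02],
    [[0,0,0],[0.012,-0.057,0],0.02],
    [[0,0,0],[0.012,-0.057,0],0.02],
    [[0,0,0],[0.012,-0.057,0],0.02]
  ]
}}

```text
time: 1.35
eef_pos: [0.3667, -0.2628, 0.2152]
tcp_rot: [0.996, -0.093, -0.0, -0.0]
contact_force: [0.7, 0.1, 0.5]
opening: 0.233
finger_force: 0.0
```

```bash
cat > st.py <<'E'
from h import *
from scipy.spatial.transform import Rotation as Ro
O=np.array([.552,-.0335]);TH=-.1857
X=np.array([np.cos(TH),np.sin(TH)]);Y=np.array([-X[1],X[0]])
def st():
    s=ctrl.get_state();p=np.array(s["eef_pos"]);R=Ro.from_quat(s["tcp_rot"]).as_matrix()
    print("t",s["time"],"board xy mm",((p[:2]-O)@X*1000).round(1),((p[:2]-O)@Y*1000).round(1),"z",(p[2]*1000).round(1),"yaw",np.arctan2(R[1,0],R[0,0]).round(4),"tilt",R[:2,2].round(4),"F",np.array(s["contact_force"]).round(2),"op",s["opening"],"q",np.round(s["qpos"],2))
if __name__=="__main__": st()
E
python3 st.py; python3 -c "
from h import *
snap('wrist','w0')"
```

```text
t 1.35 board xy mm -139.8 -259.5 z 215.2 yaw -0.1862 tilt [-0.      0.0004] F [0.73 0.12 0.46] op 0.23265560359653625 q [-0.85 -0.23  2.1   0.    1.27  0.91]
```

View pics/w0.png

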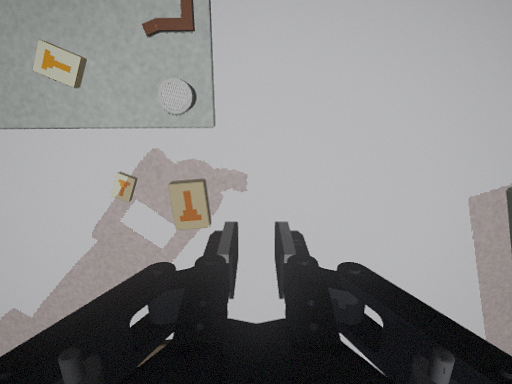

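The wrist view shows the board's edges square to the image, so the yaw is right. The block is at (60,63), with the look-alikes at (124,186) and (189,205) off the board.

Call:
{"fn": "drive_tool", "kwargs": {
  "moves": [
    [[0,0,0],[0.013,-0.058,0],0.02],
    [[0,0,0],[0.013,-0.058,0],0.02],
    [[0,0,0],[0.013,-0.058,0],0.02],
    [[0,0,0],[0.013,-0.058,0.03],0.02],
    [[0,0,0],[0,0,0.03],0.02]
  ]
}}

```text
time: 2.02
eef_pos: [0.4599, -0.0464, 0.1569]
tcp_rot: [0.996, -0.09, 0.001, -0.0]
contact_force: [0.1, -1.6, 0.3]
opening: 0.236
finger_force: 0.0
```

Run:
```python
from st import *; st()
c=snap('wrist','w1'); import meas
i=c["image"].astype(int)
m=((i[...,0]-i[...,2]>14)).astype(np.uint8);m[:,:]=cv2.morphologyEx(m,cv2.MORPH_CLOSE,np.ones((5,5)))
for k in meas.blob(c,m):
    if cv2.contourArea(k)<400: continue
    r=meas.rectw(c,k,.026);p=cv2.boxPoints(r)/1000-O
    print(cv2.boundingRect(k),r[1],"\n",(np.c_[p@X,p@Y]*1000).round(1).tolist())
```

```text
t 2.025 board xy mm -88.1 -29.7 z 156.9 yaw -0.1794 tilt [0.0012 0.0003] F [ 0.11 -1.56  0.34] op 0.23618961185536894 q [-0.32 -0.14  2.14  0.    1.14  1.43]
(349, 233, 46, 50) (50.96769714355469, 65.12102508544922) 
 [[-219.5, -191.5], [-154.6, -186.3], [-158.7, -135.5], [-223.6, -140.7]]
(23, 129, 66, 52) (65.12458038330078, 54.23085021972656) 
 [[-107.1, 157.3], [-55.7, 139.8], [-34.7, 201.4], [-86.0, 218.9]]
(227, 84, 47, 53) (49.832725524902344, 35.848167419433594) 
 [[-51.0, -46.2], [-18.0, -60.4], [1.6, -14.6], [-31.4, -0.4]]
(25, 0, 406, 81) (369.88409423828125, 68.75988006591797) 
 [[5.3, -187.9], [74.1, -187.8], [73.2, 182.1], [4.5, 182.0]]
```

View pics/w1.png

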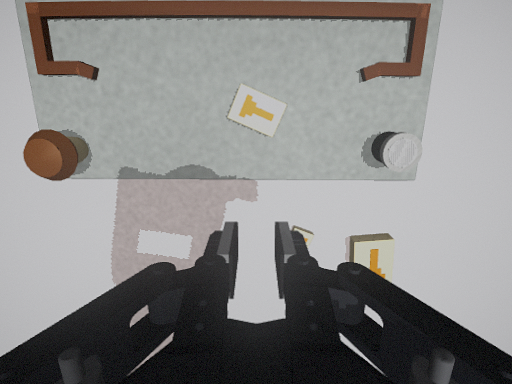

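The wrist view shows the block at (258,110), measuring 50 x 36 mm, so it is the middle size. The fingers are behind it and the way to the rail is clear. I'll lower beside it.

Call:
{"fn": "drive_tool", "kwargs": {
  "moves": [
    [[0,0,0],[0,0.003,0.04],0.02],
    [[0,0,0],[0,0,0.04],0.02],
    [[0,0,0],[0,0,0.03],0.02],
    [[0,0,0],[0,0,0.01],0.02],
    [[0,0,0],[0,0,0],0.02]
  ]
}}

```text
time: 2.7
eef_pos: [0.4584, -0.0529, 0.0375]
tcp_rot: [0.996, -0.093, -0.0, -0.0]
contact_force: [0.1, -0.8, 0.7]
opening: 0.231
finger_force: 0.0
```

```bash
sed -i 's/^Y=.*//; s/^\(X=.*\)$/\1;O=O+.001*X-.0026*Y/' st.py; cat st.py | sed -n 3,5p; python3 st.py
```

```text
O=np.array([.552,-.0335]);TH=-.1857
X=np.array([np.cos(TH),np.sin(TH)]);Y=np.array([-X[1],X[0]]);O=O+.001*X-.0026*Y
def st():
t 2.7 board xy mm -89.4 -33.8 z 37.5 yaw -0.1864 tilt [-0.0007  0.0003] F [ 0.09 -0.76  0.74] op 0.2307089441330205 q [-0.34  0.05  2.21  0.    0.88  1.42]
```

Call:
{"fn": "drive_tool", "kwargs": {
  "moves": [
    [[0,0,0],[0,-0.004,0.004],0.02],
    [[0,0,0],[0.01,0,0],0.02],
    [[0,0,0],[0.01,0,0],0.02],
    [[0,0,0],[0.008,0,0],0.02],
    [[0,0,0],[0.008,0,0],0.02]
  ]
}}

```text
time: 3.32
eef_pos: [0.4954, -0.0555, 0.0335]
tcp_rot: [0.996, -0.093, 0.0, 0.0]
contact_force: [0.2, -1.6, -0.8]
opening: 0.233
finger_force: 0.0
```

Call:
{"fn": "drive_tool", "kwargs": {
  "moves": [
    [[0,0,0],[0.006,0,0],0.02],
    [[0,0,0],[0.006,0,0],0.02],
    [[0,0,0],[0.006,0,0],0.02],
    [[0,0,0],[0.006,0,0],0.02],
    [[0,0,0],[0,0,0],0.02]
  ]
}}

```text
time: 3.95
eef_pos: [0.5187, -0.0599, 0.0335]
tcp_rot: [0.996, -0.093, 0.0, 0.0]
contact_force: [0.3, -0.1, -0.6]
opening: 0.24
finger_force: 0.0
```

```bash
cat > look.py <<'E'
from st import *; import meas,sys
def look(f,cam="wrist"):
    c=snap(cam,f); i=c["image"].astype(int)
    m=(i[...,0]-i[...,2]>14).astype(np.uint8)
    if cam=="top": m=((i[...,0]-i[...,2]>14)|(i[...,0]>109)).astype(np.uint8)
    hs=cv2.cvtColor(c["image"],cv2.COLOR_RGB2HSV); m[(hs[...,0]<14)&(hs[...,1]>90)&(hs[...,2]<140)]=0
    m=cv2.morphologyEx(m,cv2.MORPH_CLOSE,np.ones((3,3)))
    for k in meas.blob(c,m):
        r=meas.rectw(c,k,.026);p=cv2.boxPoints(r)/1000-O;q=np.c_[p@X,p@Y]*1000;g=q.mean(0)
        if cv2.contourArea(k)>80 and abs(g[0]+20)<100 and abs(g[1])<190: print(cv2.boundingRect(k),np.round(r[1],1),q.round(1).tolist(),"c",g.round(1))
if __name__=="__main__": st(); look(*sys.argv[1:])
E
python3 look.py w2
```

```text
t 3.95 board xy mm -28.9 -29.5 z 33.5 yaw -0.1857 tilt [ 0.0004 -0.0001] F [ 0.33 -0.08 -0.59] op 0.24030078889662096 q [-0.31  0.18  2.07  0.    0.89  1.45]
(206, 172, 94, 80) [49.8 38.8] [[-51.3, -44.1], [-15.6, -59.3], [3.9, -13.5], [-31.9, 1.7]] c [-23.7 -28.8]
(491, 73, 16, 31) [ 7.2 16.2] [[43.7, -171.3], [59.8, -172.0], [60.1, -164.9], [44.0, -164.2]] c [  51.9 -168.1]
```

View pics/w2.png

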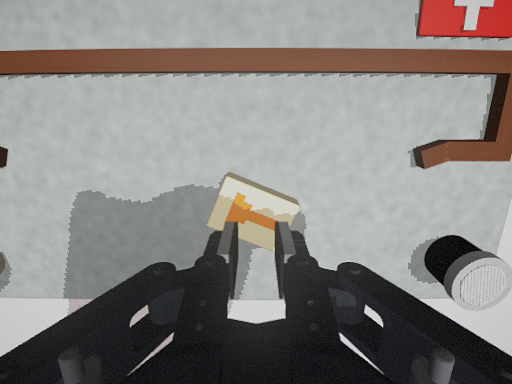

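The wrist view shows the block at (255,210), not moved. The fingers seem to be passing above it or beside its corner, so I'll check with the scene camera before going further.

Run:
```python
from st import *
c=load("w2");p=np.array(ctrl.get_state()["eef_pos"])
for z in(.0165,.026,.0335): print(z,proj(c,[[p[0],p[1],z]]).round())
b=snap("scene","s2");u,v=proj(b,[p])[0].astype(int);print(u,v)
cv2.imwrite("pics/s2c.png",cv2.resize(b["image"][v-70:v+50,u-80:u+80,::-1],None,fx=4.5,fy=4.5,interpolation=cv2.INTER_CUBIC))
```

```text
0.0165 [[254. 216.]]
0.026 [[254. 222.]]
0.0335 [[254. 227.]]
238 171
```

View pics/s2c.png

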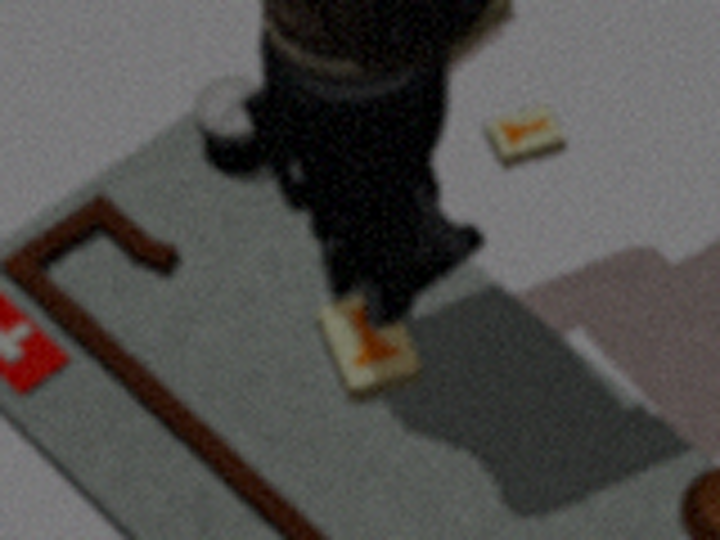

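The scene crop shows the fingertips over the block at crop (380,310), so they stand higher than I assumed. I'll rise, back off, and find the tip height by touching the board gently.

Call:
{"fn": "drive_tool", "kwargs": {
  "moves": [
    [[0,0,0],[0,0,-0.012],0.02],
    [[0,0,0],[-0.02,0,0],0.02],
    [[0,0,0],[-0.02,0,0],0.02],
    [[0,0,0],[-0.02,0,0.01],0.02],
    [[0,0,0],[0,0,0.004],0.02]
  ]
}}

```text
time: 4.68
eef_pos: [0.4581, -0.0483, 0.0313]
tcp_rot: [0.996, -0.093, -0.0, -0.0]
contact_force: [-0.1, 0.1, -0.7]
opening: 0.236
finger_force: 0.0
```

Call:
{"fn": "drive_tool", "kwargs": {
  "moves": [
    [[0,0,0],[0,0,0.002],0.02],
    [[0,0,0],[0,0,0.002],0.02],
    [[0,0,0],[0,0,0],0.02]
  ]
}}

```text
time: 5.05
eef_pos: [0.4598, -0.0489, 0.0275]
tcp_rot: [0.996, -0.093, 0.0, 0.0]
contact_force: [0.3, 0.0, 0.2]
opening: 0.233
finger_force: 0.0
```

Call:
{"fn": "drive_tool", "kwargs": {
  "moves": [
    [[0,0,0],[0,0,0.002],0.02],
    [[0,0,0],[0,0,0],0.02]
  ]
}}

```text
time: 5.3
eef_pos: [0.4592, -0.0487, 0.0252]
tcp_rot: [0.996, -0.093, -0.0, -0.0]
contact_force: [0.3, 0.8, -0.4]
opening: 0.235
finger_force: 0.0
```

```bash
python3 - <<'E'
from st import *; st()
b=snap("scene","s3");p=np.array(ctrl.get_state()["eef_pos"]);u,v=proj(b,[p])[0].astype(int)
cv2.imwrite("pics/s3c.png",cv2.resize(b["image"][v-60:v+60,u-80:u+80,::-1],None,fx=4.5,fy=4.5,interpolation=cv2.INTER_CUBIC))
E
python3 look.py w3
```

```text
t 5.3 board xy mm -89.4 -29.5 z 25.2 yaw -0.1857 tilt [-0.0004  0.0002] F [ 0.28  0.8  -0.38] op 0.2351049896021425 q [-0.33  0.07  2.21  0.    0.85  1.43]
t 5.35 board xy mm -89.4 -29.5 z 25.3 yaw -0.1857 tilt [-0.0002  0.0001] F [ 0.14 -0.47  0.07] op 0.2325346158274142 q [-0.33  0.07  2.21  0.    0.85  1.43]
(199, 68, 108, 97) [49.8 35.9] [[-51.5, -44.2], [-18.4, -58.1], [0.9, -12.2], [-32.2, 1.7]] c [-25.3 -28.2]
```

Call:
{"fn": "drive_tool", "kwargs": {
  "moves": [
    [[0,0,0],[0,0,0.0015],0.02],
    [[0,0,0],[0,0,0.0015],0.02],
    [[0,0,0],[0,0,0],0.02]
  ]
}}

```text
time: 5.78
eef_pos: [0.4591, -0.0486, 0.0222]
tcp_rot: [0.996, -0.093, -0.0, -0.0]
contact_force: [-0.1, 0.3, -0.3]
opening: 0.23
finger_force: 0.0
```

Call:
{"fn": "drive_tool", "kwargs": {
  "moves": [
    [[0,0,0],[0.01,0,0],0.02],
    [[0,0,0],[0.01,0,0],0.02],
    [[0,0,0],[0.008,0,0],0.02],
    [[0,0,0],[0.006,0,0],0.02],
    [[0,0,0],[0.006,0,0],0.02]
  ]
}}

```text
time: 6.4
eef_pos: [0.4989, -0.0561, 0.0222]
tcp_rot: [0.996, -0.093, -0.0, -0.0]
contact_force: [-0.5, 0.7, -0.4]
opening: 0.235
finger_force: 0.0
```

```bash
python3 look.py w4
```

```text
t 6.4 board xy mm -49.0 -29.5 z 22.2 yaw -0.1857 tilt [-0.0003  0.0001] F [-0.55  0.74 -0.44] op 0.23450503460172217 q [-0.31  0.16  2.12  0.    0.86  1.44]
(202, 143, 102, 88) [49.9 37.7] [[-51.4, -44.2], [-16.8, -58.9], [2.8, -13.0], [-31.9, 1.7]] c [-24.3 -28.6]
(209, 27, 201, 4) [98.6  1.6] [[57.8, -106.0], [59.4, -106.0], [58.9, -7.4], [57.3, -7.4]] c [ 58.4 -56.7]
(124, 27, 82, 4) [40.1  1.4] [[57.5, -5.4], [58.9, -5.4], [59.1, 34.6], [57.8, 34.6]] c [58.3 14.6]
```

Run:
```python
from st import *
b=snap("scene","s4");p=np.array(ctrl.get_state()["eef_pos"]);u,v=proj(b,[p])[0].astype(int)
a=cv2.resize(b["image"][v-40:v+30,u-40:u+40,::-1],None,fx=5,fy=5,interpolation=cv2.INTER_CUBIC)
w=load("w4")["image"][120:330,156:356,::-1];w=cv2.resize(w,(350,350))
cv2.imwrite("pics/s4c.png",np.hstack([a,w]))
```

```text
(no output)
```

View pics/s4c.png

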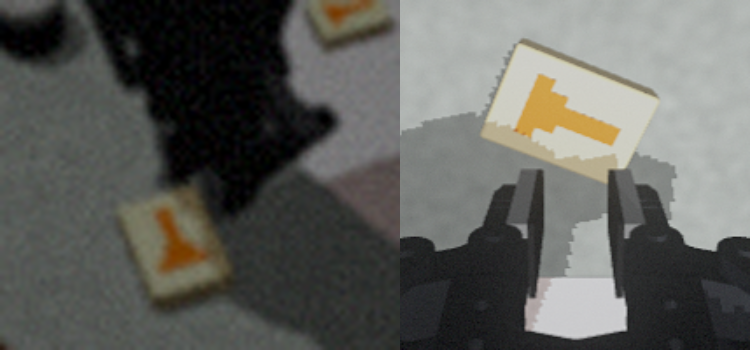

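Left half (scene): the fingertips are at the block's near corner. Right half (wrist): the right finger is just reaching the near-right corner at (608,183), and nothing has been displaced. I'll push on a little and check whether the block moves.

Call:
{"fn": "drive_tool", "kwargs": {
  "moves": [
    [[0,0,0],[0.005,0,0],0.02],
    [[0,0,0],[0.005,0,0],0.02],
    [[0,0,0],[0.005,0,0],0.02],
    [[0,0,0],[0,0,0],0.02]
  ]
}}

```text
time: 7.0
eef_pos: [0.5137, -0.059, 0.0225]
tcp_rot: [0.996, -0.093, 0.0, 0.0]
contact_force: [-0.1, 0.3, 1.0]
opening: 0.23
finger_force: 0.0
```

```bash
python3 look.py w5; python3 -c "
from st import *
c=load('w5');p=np.array(ctrl.get_state()['eef_pos']);print((-np.array(c['R']).T@np.array(c['t'])-p))"
```

```text
t 7.0 board xy mm -33.9 -29.5 z 22.5 yaw -0.1857 tilt [ 0.0003 -0.0001] F [-0.13  0.32  1.  ] op 0.22996290572039318 q [-0.31  0.19  2.08 -0.    0.86  1.45]
(203, 169, 100, 84) [49.8 38.6] [[-51.2, -44.2], [-15.7, -59.3], [3.7, -13.4], [-31.8, 1.6]] c [-23.8 -28.8]
[ 0.0718898  -0.01465705  0.15879292]
```

Run:
```python
from st import *
c=load('w5');s=ctrl.get_state();p=np.array(s['eef_pos']);R=Ro.from_quat(s['tcp_rot']).as_matrix()
for L in(17,10,0,-5,-10,-20,-30):
    # rays at plane z=p.z-L
    P=ray(c,[(237,222),(275,222),(222,222)],p[2]-L/1000); print(L,((P-p)@R*1000).round(1).tolist())
im=c["image"]; cv2.imwrite("pics/w5c.png",cv2.resize(im[150:320,176:336,::-1],None,fx=3.5,fy=3.5,interpolation=cv2.INTER_CUBIC))
```

```text
17 [[-4.5, -11.6, 17.0], [-4.5, 13.8, 17.0], [-4.5, -21.6, 17.0]]
10 [[-1.4, -11.1, 10.0], [-1.4, 13.3, 10.0], [-1.4, -20.7, 10.0]]
0 [[3.0, -10.3, 0.0], [3.0, 12.6, -0.0], [3.0, -19.4, 0.0]]
-5 [[5.2, -10.0, -5.0], [5.2, 12.3, -5.0], [5.2, -18.7, -5.0]]
-10 [[7.4, -9.6, -10.0], [7.5, 11.9, -10.0], [7.4, -18.1, -10.0]]
-20 [[11.9, -8.9, -20.0], [11.9, 11.2, -20.0], [11.9, -16.8, -20.0]]
-30 [[16.3, -8.2, -30.0], [16.3, 10.4, -30.0], [16.3, -15.5, -30.0]]
```

View pics/w5c.png

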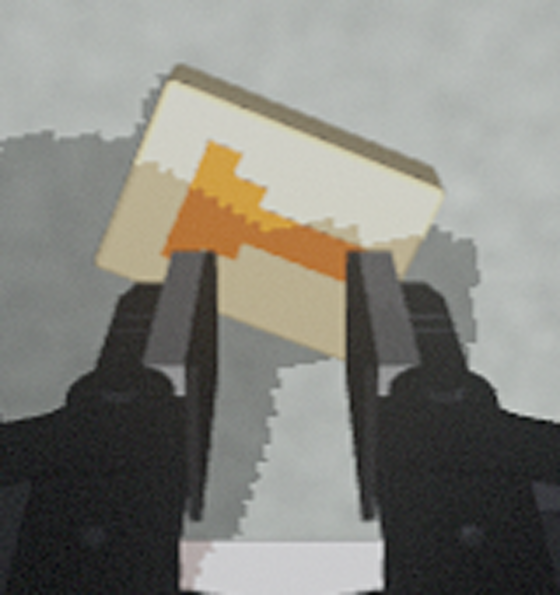

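The crop shows both tips well above the block. The inner gap only comes out at the commanded 20 mm if the tips lie about 20 mm behind the reported TCP. So they now hover around z = 42 mm. I'll back off and lower by feel.

Call:
{"fn": "drive_tool", "kwargs": {
  "moves": [
    [[0,0,0],[-0.02,0,0],0.02],
    [[0,0,0],[-0.02,0,0],0.02],
    [[0,0,0],[-0.012,0,0],0.02],
    [[0,0,0],[0,0,0.01],0.02],
    [[0,0,0],[0,0,0.008],0.02]
  ]
}}

```text
time: 7.68
eef_pos: [0.4626, -0.0495, 0.0039]
tcp_rot: [0.996, -0.093, 0.0, 0.0]
contact_force: [-0.7, 0.8, 0.3]
opening: 0.232
finger_force: 0.0
```

Call:
{"fn": "drive_tool", "kwargs": {
  "moves": [
    [[0,0,0],[0,0,0.003],0.02],
    [[0,0,0],[0,0,0.002],0.02],
    [[0,0,0],[0,0,0],0.02]
  ]
}}

```text
time: 8.05
eef_pos: [0.4623, -0.0493, -0.0008]
tcp_rot: [0.996, -0.093, -0.0, -0.0]
contact_force: [0.7, -0.8, 0.7]
opening: 0.235
finger_force: 0.0
```

Run:
```python
from look import *
st();look("w6")
b=snap("scene","s6");p=np.array(ctrl.get_state()["eef_pos"]);u,v=proj(b,[p])[0].astype(int)
a=cv2.resize(b["image"][v-50:v+20,u-40:u+40,::-1],None,fx=5,fy=5,interpolation=cv2.INTER_CUBIC)
w=load("w6")["image"][60:330,126:386,::-1];w=cv2.resize(w,(350,350))
cv2.imwrite("pics/s6c.png",np.hstack([a,w]))
```

```text
t 8.05 board xy mm -86.2 -29.5 z -0.8 yaw -0.1857 tilt [-0.0002  0.0001] F [ 0.69 -0.84  0.72] op 0.23537851981312152 q [-0.33  0.13  2.21  0.    0.8   1.43]
(188, 69, 128, 114) [49.7 35.9] [[-51.5, -44.1], [-18.5, -58.1], [0.9, -12.4], [-32.1, 1.6]] c [-25.3 -28.2]
```

View pics/s6c.png

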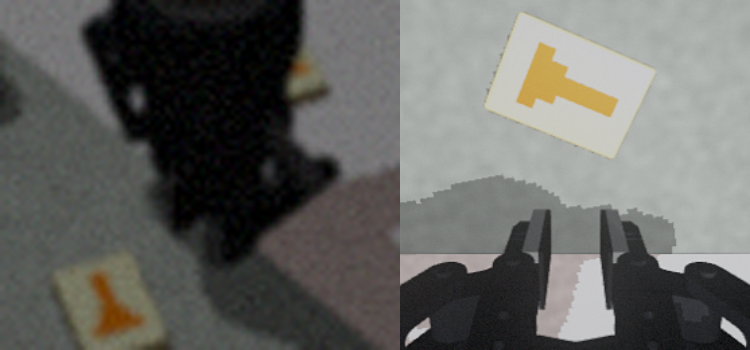

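The left half shows the fingers low behind the block. In the right half the way ahead is clear and the block is at (570,85). That was my tenth and last picture, so from here I go by numbers only. Next: lower the last bit with force checks, then push.

Call:
{"fn": "drive_tool", "kwargs": {
  "moves": [
    [[0,0,0],[0,0,0.0015],0.02],
    [[0,0,0],[0,0,0.0015],0.02],
    [[0,0,0],[0,0,0],0.02]
  ]
}}

```text
time: 8.52
eef_pos: [0.4622, -0.0493, -0.0036]
tcp_rot: [0.996, -0.093, 0.0, 0.0]
contact_force: [0.5, -0.2, 1.3]
opening: 0.236
finger_force: 0.5
```

Call:
{"fn": "drive_tool", "kwargs": {
  "moves": [
    [[0,0,0],[0.01,0,0],0.02],
    [[0,0,0],[0.01,0,0],0.02],
    [[0,0,0],[0.005,0,0],0.02],
    [[0,0,0],[0.005,0,0],0.02],
    [[0,0,0],[0.005,0,0],0.02]
  ]
}}

```text
time: 9.15
eef_pos: [0.4936, -0.055, -0.0036]
tcp_rot: [0.996, -0.092, -0.005, -0.001]
contact_force: [-9.1, 0.7, 11.2]
opening: 0.228
finger_force: 5.8
```

```bash
python3 look.py w7
```

```text
t 9.15 board xy mm -54.4 -29.3 z -3.6 yaw -0.1849 tilt [-0.0095  0.0021] F [-9.08  0.66 11.24] op 0.22849182082457375 q [-0.32  0.21  2.13 -0.    0.81  1.44]
(186, 130, 121, 99) [49.8 37.6] [[-42.2, -44.1], [-6.1, -54.5], [7.6, -6.6], [-28.5, 3.7]] c [-17.3 -25.4]
(463, 106, 15, 29) [12.9  5.8] [[3.8, -125.0], [5.6, -130.5], [17.9, -126.5], [16.1, -121.0]] c [  10.9 -125.7]
(474, 0, 38, 7) [15.8  2.2] [[56.8, -133.4], [59.0, -133.4], [59.0, -117.6], [56.8, -117.6]] c [  57.9 -125.5]
```

The block is moving and turning flush, but the tips are dragging on the board (Fz 11 N). I'll raise 3 mm and continue.

Call:
{"fn": "drive_tool", "kwargs": {
  "moves": [
    [[0,0,0],[0,0,-0.003],0.02],
    [[0,0,0],[0,0,0],0.02]
  ]
}}

```text
time: 9.45
eef_pos: [0.4969, -0.0558, -0.0005]
tcp_rot: [0.996, -0.093, 0.0, 0.0]
contact_force: [0.4, -0.3, 0.1]
opening: 0.232
finger_force: 0.0
```

Call:
{"fn": "drive_tool", "kwargs": {
  "moves": [
    [[0,0,0],[0.005,0,0],0.02],
    [[0,0,0],[0.005,0,0],0.02],
    [[0,0,0],[0.005,0,0],0.02],
    [[0,0,0],[0.005,0,0],0.02],
    [[0,0,0],[0.005,0,0],0.02]
  ]
}}

```text
time: 10.07
eef_pos: [0.5215, -0.0604, -0.0007]
tcp_rot: [0.996, -0.093, -0.0, -0.0]
contact_force: [-1.3, -0.2, 1.2]
opening: 0.231
finger_force: 0.4
```

```bash
python3 look.py w8
```

```text
t 10.075 board xy mm -26.0 -29.5 z -0.7 yaw -0.1857 tilt [-0.0002  0.0001] F [-1.34 -0.17  1.22] op 0.2306984620448538 q [-0.31  0.25  2.07  0.    0.82  1.45]
(447, 160, 16, 27) [12.9  7.2] [[6.6, -124.0], [7.9, -131.0], [20.6, -128.6], [19.3, -121.5]] c [  13.6 -126.3]
(183, 152, 105, 75) [49.9 37.6] [[-13.7, -45.6], [24.0, -45.6], [23.9, 4.4], [-13.7, 4.3]] c [  5.1 -20.6]
```

Call:
{"fn": "drive_tool", "kwargs": {
  "moves": [
    [[0,0,0],[0.007,0,0],0.02],
    [[0,0,0],[0.007,0,0],0.02],
    [[0,0,0],[0.007,0,0],0.02],
    [[0,0,0],[0.006,0,0],0.02],
    [[0,0,0],[0.006,0,0],0.02]
  ]
}}

```text
time: 10.75
eef_pos: [0.5539, -0.0665, -0.0006]
tcp_rot: [0.996, -0.093, -0.0, -0.0]
contact_force: [-0.5, 0.6, 0.9]
opening: 0.237
finger_force: 0.4
```

Call:
{"fn": "drive_tool", "kwargs": {
  "moves": [
    [[0,0,0],[0.0015,0,0],0.02],
    [[0,0,0],[0.001,0,0],0.02],
    [[0,0,0],[0,0,0],0.02]
  ]
}}

```text
time: 11.12
eef_pos: [0.556, -0.0669, -0.0007]
tcp_rot: [0.996, -0.093, 0.0, -0.0]
contact_force: [-0.6, -0.4, -0.1]
opening: 0.237
finger_force: 0.0
```

```bash
python3 look.py w9
```

```text
t 11.125 board xy mm 9.1 -29.4 z -0.7 yaw -0.1857 tilt [0.0002 0.    ] F [-0.6  -0.42 -0.14] op 0.2371481744896602 q [-0.3   0.32  1.98  0.    0.84  1.46]
(183, 152, 105, 75) [49.8 37.7] [[21.5, -45.6], [59.2, -45.6], [59.1, 4.2], [21.4, 4.2]] c [ 40.3 -20.7]
```

Call:
{"fn": "drive_tool", "kwargs": {
  "moves": [
    [[0,0,0],[0.001,0,0],0.02],
    [[0,0,0],[0.001,0,0],0.02],
    [[0,0,0],[0,0,0],0.02]
  ]
}}

```text
time: 11.55
eef_pos: [0.5582, -0.0673, -0.0006]
tcp_rot: [0.996, -0.093, 0.0, 0.0]
contact_force: [0.1, -0.0, -0.3]
opening: 0.233
finger_force: 0.0
```

Call:
{"fn": "drive_tool", "kwargs": {
  "moves": [
    [[0,0,0],[0.001,0,0],0.02],
    [[0,0,0],[0,0,0],0.02]
  ]
}}

```text
time: 11.8
eef_pos: [0.5591, -0.0675, -0.0006]
tcp_rot: [0.996, -0.093, 0.0, 0.0]
contact_force: [0.4, 0.6, -0.5]
opening: 0.233
finger_force: 0.1
```

```bash
python3 look.py w10
```

```text
t 11.8 board xy mm 12.3 -29.5 z -0.6 yaw -0.1857 tilt [ 0.0003 -0.0001] F [ 0.43  0.6  -0.53] op 0.2333511021649046 q [-0.3   0.32  1.98 -0.    0.84  1.46]
(183, 155, 105, 74) [49.8 37.3] [[23.5, -45.7], [60.8, -45.6], [60.8, 4.2], [23.5, 4.1]] c [ 42.1 -20.8]
```

Call:
{"fn": "drive_tool", "kwargs": {
  "moves": [
    [[0,0,0],[0.001,0,0],0.02],
    [[0,0,0],[0,0,0],0.02]
  ]
}}

```text
time: 12.1
eef_pos: [0.5592, -0.0675, -0.0007]
tcp_rot: [0.996, -0.093, -0.001, -0.0]
contact_force: [-3.8, 0.9, 3.2]
opening: 0.233
finger_force: 1.9
```

Call:
{"fn": "drive_tool", "kwargs": {
  "moves": [
    [[0,0,0],[0.001,0,0],0.02],
    [[0,0,0],[0,0,0],0.02]
  ]
}}

```text
time: 12.35
eef_pos: [0.5592, -0.0674, -0.0008]
tcp_rot: [0.996, -0.093, -0.002, -0.0]
contact_force: [-6.3, 1.0, 5.1]
opening: 0.233
finger_force: 3.3
```

```bash
python3 look.py w11
```

```text
t 12.35 board xy mm 12.3 -29.4 z -0.8 yaw -0.1853 tilt [-0.0049  0.001 ] F [-6.28  1.    5.14] op 0.2327650697295959 q [-0.3   0.32  1.97 -0.    0.85  1.46]
(87, 154, 358, 78) [168.2  39.4] [[22.7, -119.3], [62.1, -119.1], [61.1, 49.1], [21.7, 48.8]] c [ 41.9 -35.1]
(51, 129, 232, 2) [106.3   0.6] [[72.5, -42.3], [73.1, -42.3], [73.3, 64.1], [72.7, 64.1]] c [72.9 10.9]
```

The block stopped against the rail at 6 N with its long side parallel (y -45.6 and 4.2 at both edges). It is well clear of both pockets. Now I retreat, lift, and go round to its red-side end with the tool turned 90° and shut.

Call:
{"fn": "drive_tool", "kwargs": {
  "moves": [
    [[0,0,0],[-0.01,0,0],0.02],
    [[0,0,0],[-0.015,0,-0.02],0.02],
    [[0,0,0],[0,0,-0.03],0.02],
    [[0,0,0],[0.026,0.025,0],0.02],
    [[0,0,0],[0.026,0.025,0],0.02]
  ]
}}

```text
time: 13.02
eef_pos: [0.5794, -0.1225, 0.0503]
tcp_rot: [0.996, -0.092, 0.002, 0.0]
contact_force: [0.1, 1.0, -0.1]
opening: 0.239
finger_force: 0.0
```

Call:
{"fn": "drive_tool", "kwargs": {
  "moves": [
    [[0,0,-0.1745],[0,0,0],0],
    [[0,0,-0.1745],[0,0,0],0],
    [[0,0,-0.1745],[0,0,0],0],
    [[0,0,-0.1745],[0,0,0],0],
    [[0,0,-0.1745],[0,0,0],0]
  ]
}}

```text
time: 13.65
eef_pos: [0.5785, -0.122, 0.0493]
tcp_rot: [0.941, 0.339, 0.001, 0.001]
contact_force: [-0.4, 0.7, -0.1]
opening: -0.002
finger_force: 0.0
```

Call:
{"fn": "drive_tool", "kwargs": {
  "moves": [
    [[0,0,-0.1745],[0,0,0],0],
    [[0,0,-0.1745],[0,0,0],0],
    [[0,0,-0.1745],[0,0,0],0],
    [[0,0,-0.1745],[0,0,0],0],
    [[0,0,0],[0,0,0],0]
  ]
}}

```text
time: 14.28
eef_pos: [0.5784, -0.122, 0.0494]
tcp_rot: [0.77, 0.638, 0.0, 0.001]
contact_force: [0.3, 0.3, 0.6]
opening: 0.003
finger_force: 0.0
```

```bash
python3 look.py w12
```

```text
t 14.275 board xy mm 41.3 -79.5 z 49.4 yaw 1.3827 tilt [ 0.0014 -0.0004] F [0.25 0.34 0.59] op 0.003024964376722065 q [-0.38  0.29  1.9   0.    0.95 -0.19]
(226, 79, 60, 82) [49.6 36.2] [[24.3, -45.5], [60.5, -45.4], [60.5, 4.2], [24.2, 4.2]] c [ 42.4 -20.6]
```

Call:
{"fn": "drive_tool", "kwargs": {
  "moves": [
    [[0,0,0],[0,0.001,0.02],0],
    [[0,0,0],[0,0,0.015],0],
    [[0,0,0],[0,0,0.007],0],
    [[0,0,0],[0,0,0.003],0],
    [[0,0,0],[0,0,0],0]
  ]
}}

```text
time: 14.95
eef_pos: [0.5793, -0.1222, 0.0043]
tcp_rot: [0.77, 0.638, 0.0, -0.0]
contact_force: [-0.4, -0.1, -0.2]
opening: 0.003
finger_force: 0.0
```

```bash
python3 look.py w13
python3 - <<'E'
from st import *
c=load('w13');s=ctrl.get_state();p=np.array(s['eef_pos']);R=Ro.from_quat(s['tcp_rot']).as_matrix()
g=cv2.cvtColor(c["image"],cv2.COLOR_RGB2GRAY)
print("col256",g[190:262:3,256].tolist()); print("row232",g[232,216:298:3].tolist())
for r in(215,222,230):print(r,[((ray(c,[(256,r)],p[2]-L/1000)[0]-p)@R*1000).round(1).tolist() for L in(-10,-15,-20)])
E
```

```text
t 14.95 board xy mm 42.2 -79.5 z 4.3 yaw 1.3847 tilt [-0.  0.] F [-0.41 -0.1  -0.17] op 0.0027586939584859174 q [-0.38  0.37  1.9   0.    0.87 -0.19]
(215, 18, 80, 165) [73.3 36. ] [[24.4, -47.5], [60.4, -47.4], [60.2, 25.9], [24.2, 25.8]] c [ 42.3 -10.8]
col256 [141, 139, 138, 132, 132, 136, 138, 135, 131, 133, 139, 40, 36, 51, 36, 43, 40, 37, 40, 46, 41, 37, 51, 48]
row232 [141, 139, 136, 135, 136, 137, 45, 48, 43, 86, 91, 94, 92, 43, 41, 93, 93, 91, 53, 37, 38, 67, 189, 118, 59, 72, 74, 69]
215 [[9.7, 0.7, -10.0], [11.8, 0.7, -15.0], [13.9, 0.7, -20.0]]
222 [[5.5, 0.7, -10.0], [7.7, 0.7, -15.0], [9.9, 0.7, -20.0]]
230 [[0.5, 0.7, -10.0], [2.9, 0.7, -15.0], [5.3, 0.7, -20.0]]
```

Call:
{"fn": "drive_tool", "kwargs": {
  "moves": [
    [[0,0,0],[0.005,0,0.003],0],
    [[0,0,0],[0.01,0,0],0],
    [[0,0,0],[0.004,0,0],0],
    [[0,0,0],[0.004,0,0],0],
    [[0,0,0],[0.004,0,0],0]
  ]
}}

```text
time: 15.62
eef_pos: [0.5843, -0.0954, 0.0015]
tcp_rot: [0.77, 0.639, -0.0, 0.0]
contact_force: [-0.0, -1.4, -0.5]
opening: 0.004
finger_force: 0.4
```

Call:
{"fn": "drive_tool", "kwargs": {
  "moves": [
    [[0,0,0],[0.006,0,0],0],
    [[0,0,0],[0.008,0.0005,0],0],
    [[0,0,0],[0.008,0,0],0],
    [[0,0,0],[0.008,0,0],0],
    [[0,0,0],[0.006,0,0],0]
  ]
}}

```text
time: 16.25
eef_pos: [0.5914, -0.0597, 0.0014]
tcp_rot: [0.77, 0.639, -0.0, -0.0]
contact_force: [-1.7, -1.5, 1.2]
opening: -0.0
finger_force: 0.8
```

```bash
python3 look.py w14
```

```text
t 16.25 board xy mm 42.5 -15.9 z 1.4 yaw 1.3852 tilt [-0.0002 -0.    ] F [-1.74 -1.51  1.22] op -0.0003092658999356483 q [-0.27  0.38  1.9  -0.    0.87 -0.09]
(215, 104, 78, 145) [72.7 36. ] [[24.4, -19.1], [60.4, -19.0], [60.3, 53.7], [24.3, 53.7]] c [42.3 17.3]
```

Call:
{"fn": "drive_tool", "kwargs": {
  "moves": [
    [[0,0,0],[0.009,0.0005,0],0],
    [[0,0,0],[0.009,0,0],0],
    [[0,0,0],[0.009,0,0],0],
    [[0,0,0],[0.009,0,0],0],
    [[0,0,0],[0.007,0,0],0]
  ]
}}

```text
time: 16.92
eef_pos: [0.6, -0.0174, 0.0014]
tcp_rot: [0.77, 0.639, 0.0, 0.0]
contact_force: [-1.1, 0.6, 0.1]
opening: 0.001
finger_force: 0.2
```

Call:
{"fn": "drive_tool", "kwargs": {
  "moves": [
    [[0,0,0],[0.007,0.0005,0],0],
    [[0,0,0],[0.008,0,0],0],
    [[0,0,0],[0.007,0,0],0],
    [[0,0,0],[0.005,0,0],0]
  ]
}}

```text
time: 17.42
eef_pos: [0.6054, 0.0088, 0.0014]
tcp_rot: [0.77, 0.638, 0.0, 0.0]
contact_force: [-1.5, 0.4, -0.7]
opening: -0.002
finger_force: 0.2
```

```bash
python3 look.py w15
```

```text
t 17.425 board xy mm 43.7 54.0 z 1.4 yaw 1.3849 tilt [0.0002 0.    ] F [-1.53  0.4  -0.71] op -0.0021073259892366142 q [-0.15  0.4   1.87  0.    0.88  0.03]
(213, 105, 79, 137) [68.2 37.3] [[24.4, 54.9], [61.7, 55.0], [61.6, 123.2], [24.3, 123.1]] c [43.  89.1]
(0, 0, 47, 43) [16.4 22.4] [[-67.1, 150.5], [-44.7, 149.9], [-44.3, 166.3], [-66.7, 166.9]] c [-55.7 158.4]
```

Call:
{"fn": "drive_tool", "kwargs": {
  "moves": [
    [[0,0,0],[0.008,0,0],0],
    [[0,0,0],[0.008,0,0],0],
    [[0,0,0],[0.008,0,0],0],
    [[0,0,0],[0.008,0,0],0],
    [[0,0,0],[0.008,0,0],0]
  ]
}}

```text
time: 18.1
eef_pos: [0.6128, 0.0482, 0.0014]
tcp_rot: [0.77, 0.638, 0.0, 0.0]
contact_force: [-0.4, -0.1, -0.9]
opening: 0.001
finger_force: 0.2
```

Call:
{"fn": "drive_tool", "kwargs": {
  "moves": [
    [[0,0,0],[0.005,0,0],0],
    [[0,0,0],[0.005,0,0],0],
    [[0,0,0],[0.003,0,0],0],
    [[0,0,0],[0,0,0],0]
  ]
}}

```text
time: 18.6
eef_pos: [0.6151, 0.0606, 0.0014]
tcp_rot: [0.77, 0.638, 0.0, -0.0]
contact_force: [0.3, -0.9, -0.5]
opening: 0.004
finger_force: 0.0
```

```bash
python3 look.py w16
```

```text
t 18.6 board xy mm 43.7 106.7 z 1.4 yaw 1.3849 tilt [0.0001 0.0002] F [ 0.25 -0.87 -0.48] op 0.004321548444834234 q [-0.07  0.42  1.84  0.    0.88  0.12]
(207, 107, 89, 120) [58.7 42.4] [[19.7, 118.1], [62.1, 116.1], [64.8, 174.8], [22.4, 176.7]] c [ 42.3 146.4]
(0, 95, 67, 66) [32.3 31.2] [[-79.8, 151.7], [-49.5, 144.2], [-41.7, 175.5], [-72.0, 183.0]] c [-60.8 163.6]
```

Call:
{"fn": "drive_tool", "kwargs": {
  "moves": [
    [[0,0,0],[0.002,0,0],0],
    [[0,0,0],[0.002,0,0],0],
    [[0,0,0],[0,0,0],0]
  ]
}}

```text
time: 19.02
eef_pos: [0.6158, 0.0645, 0.0013]
tcp_rot: [0.77, 0.638, 0.0, -0.0]
contact_force: [-0.5, -0.2, 0.5]
opening: -0.001
finger_force: 0.0
```

Call:
{"fn": "drive_tool", "kwargs": {
  "moves": [
    [[0,0,0],[0.0015,0,0],0],
    [[0,0,0],[0,0,0],0]
  ]
}}

```text
time: 19.27
eef_pos: [0.6162, 0.0659, 0.0014]
tcp_rot: [0.77, 0.638, 0.0, -0.0]
contact_force: [0.1, 0.2, -0.2]
opening: 0.0
finger_force: 0.0
```

Call:
{"fn": "drive_tool", "kwargs": {
  "moves": [
    [[0,0,0],[0.0015,0,0],0],
    [[0,0,0],[0,0,0],0]
  ]
}}

```text
time: 19.52
eef_pos: [0.6164, 0.0674, 0.0013]
tcp_rot: [0.77, 0.638, 0.0, -0.0]
contact_force: [-0.1, 0.1, -0.9]
opening: -0.001
finger_force: 0.0
```

Call:
{"fn": "drive_tool", "kwargs": {
  "moves": [
    [[0,0,0],[0.0015,0,0],0],
    [[0,0,0],[0,0,0],0]
  ]
}}

```text
time: 19.77
eef_pos: [0.6166, 0.0686, 0.0014]
tcp_rot: [0.77, 0.638, -0.0, 0.0]
contact_force: [-0.2, -1.6, -0.1]
opening: 0.002
finger_force: 0.6
```

Call:
{"fn": "drive_tool", "kwargs": {
  "moves": [
    [[0,0,0],[0.0015,0,0],0],
    [[0,0,0],[0,0,0],0]
  ]
}}

```text
time: 20.02
eef_pos: [0.6167, 0.0686, 0.0014]
tcp_rot: [0.769, 0.639, -0.001, 0.001]
contact_force: [-0.8, -5.7, 1.0]
opening: -0.001
finger_force: 3.0
```

```bash
python3 look.py w17
```

```text
t 20.025 board xy mm 43.7 114.9 z 1.4 yaw 1.3857 tilt [-0.0011 -0.0029] F [-0.82 -5.67  1.02] op -0.0013105824119912443 q [-0.05  0.42  1.83 -0.    0.89  0.14]
(0, 114, 69, 79) [46.3 28.4] [[-93.5, 158.7], [-75.4, 136.8], [-39.8, 166.4], [-57.9, 188.2]] c [-66.6 162.5]
(207, 99, 109, 138) [68.5 49.3] [[19.5, 120.5], [68.7, 118.2], [71.9, 186.6], [22.7, 188.9]] c [ 45.7 153.6]
```

It stopped firmly at 5.7 N where the end stop should be. I'll back straight off, lift, and check.

Call:
{"fn": "drive_tool", "kwargs": {
  "moves": [
    [[0,0,0],[-0.006,0,0],0],
    [[0,0,0],[-0.02,0,0],0],
    [[0,0,0],[-0.02,0,-0.03],0],
    [[0,0,0],[-0.03,0,-0.05],0],
    [[0,0,0],[-0.03,0,-0.05],0]
  ]
}}

```text
time: 20.7
eef_pos: [0.5965, -0.0354, 0.1323]
tcp_rot: [0.77, 0.638, -0.0, -0.0]
contact_force: [1.3, 0.2, 0.8]
opening: -0.001
finger_force: 0.0
```

Call:
{"fn": "drive_tool", "kwargs": {
  "moves": [
    [[0,0,0],[0,-0.03,0],0],
    [[0,0,0],[0,0,0],0]
  ]
}}

```text
time: 20.95
eef_pos: [0.5665, -0.0291, 0.1317]
tcp_rot: [0.77, 0.638, 0.0, -0.0]
contact_force: [-0.2, -0.2, -0.7]
opening: 0.001
finger_force: 0.0
```

Run:
```python
from look import *
st()
c=snap("wrist","w18");i=c["image"].astype(int)
hs=cv2.cvtColor(c["image"],cv2.COLOR_RGB2HSV).astype(int)
brown=(hs[...,0]<12)&(hs[...,1]>100)&(hs[...,2]<150)
cream=((i[...,0]-i[...,2]>10)&(hs[...,0]>12)&(hs[...,0]<40)).astype(np.uint8)
cream=cv2.morphologyEx(cream,cv2.MORPH_CLOSE,np.ones((5,5)))
for n,m,z in(("cream",cream,.026),("brown",brown,.022)):
    for k in meas.blob(c,m):
        r=meas.rectw(c,k,z);p=cv2.boxPoints(r)/1000-O;q=np.c_[p@X,p@Y]*1000
        if cv2.contourArea(k)>250: print(n,cv2.boundingRect(k),np.round(r[1],1),q.round(1).tolist())
# profiles along board y at x=42 (z 26) and along x at y=150
B=lambda x,y,z:np.r_[O+X*x/1000+Y*y/1000,z/1000]
for lab,pts in(("y120..190 @x35",[B(35,y,24) for y in range(115,196,2)]),("x15..70 @y160",[B(x,160,24) for x in range(5,80,2)])):
    uv=proj(c,pts).round().astype(int); print(lab,[tuple(i[v,u]) if 0<=v<384 and 0<=u<512 else None for u,v in uv].__repr__().replace("np.int64",""))
```

```text
t 20.95 board xy mm 12.5 9.6 z 131.7 yaw 1.3836 tilt [0.0002 0.0003] F [-0.16 -0.2  -0.73] op 0.0008112737414761283 q [-0.23  0.14  1.92  0.    1.09 -0.04]
cream (42, 295, 63, 36) [85.  33.2] [[-242.7, -144.5], [-226.3, -173.4], [-152.5, -131.3], [-168.9, -102.4]]
cream (67, 234, 37, 31) [28.9 35.3] [[-186.9, -74.2], [-154.0, -87.0], [-143.5, -60.1], [-176.4, -47.3]]
cream (415, 134, 48, 46) [42.1 38.5] [[159.3, 16.6], [196.8, 7.8], [206.4, 48.8], [168.9, 57.6]]
cream (277, 0, 28, 38) [27.8 22.2] [[30.8, 132.5], [53.0, 132.6], [52.9, 160.3], [30.7, 160.3]]
cream (265, 0, 62, 53) [39.6 50.6] [[21.1, 120.7], [71.6, 120.9], [71.5, 160.5], [20.9, 160.3]]
cream (122, 0, 56, 18) [12.7 45.6] [[-96.9, 148.4], [-51.3, 147.9], [-51.2, 160.6], [-96.8, 161.1]]
brown (300, 5, 25, 266) [252.3  12. ] [[60.0, -94.4], [72.0, -94.4], [71.7, 157.9], [59.7, 157.9]]
brown (247, 0, 18, 42) [31.9 12.8] [[5.1, 131.8], [17.6, 129.6], [23.1, 161.0], [10.5, 163.2]]
brown (121, 0, 55, 18) [12.8 45.3] [[-99.3, 149.5], [-54.0, 149.0], [-53.8, 161.8], [-99.1, 162.3]]
y120..190 @x35 [((170), (175), (171)), ((167), 
[... 774 characters left out ...]
, (79), (60)), ((117), (82), (62)), ((144), (135), (126)), ((143), (147), (145)), ((198), (194), (177)), ((195), (195), (189)), ((194), (194), (190)), ((181), (172), (153)), ((196), (154), (58)), ((196), (155), (63)), ((194), (154), (65)), ((195), (155), (66)), ((193), (154), (61)), ((193), (154), (64)), ((193), (155), (62)), ((195), (156), (67)), ((195), (154), (63)), ((193), (152), (56)), ((194), (165), (95)), ((195), (195), (191)), ((195), (195), (188)), ((196), (197), (190)), ((99), (63), (41)), ((113), (81), (59)), ((111), (77), (56)), ((115), (82), (58)), ((113), (79), (56)), ((126), (108), (98)), ((165), (171), (168)), ((168), (172), (168)), ((146), (150), (145)), ((70), (152), (89))]
```

Call:
{"fn": "drive_tool", "kwargs": {
  "moves": [
    [[0,0,0],[0.04,-0.03,0],0],
    [[0,0,0],[0.03,-0.03,0],0],
    [[0,0,0],[0,-0.03,0],0],
    [[0,0,0],[0,0,0],0]
  ]
}}

```text
time: 21.5
eef_pos: [0.4911, 0.0578, 0.1302]
tcp_rot: [0.769, 0.639, -0.001, -0.001]
contact_force: [0.5, 0.0, -0.2]
opening: -0.001
finger_force: 0.0
```

Run:
```python
from look import *
st()
c=snap("wrist","w19");i=c["image"].astype(int)
B=lambda x,y,z:np.r_[O+X*x/1000+Y*y/1000,z/1000]
for x in(28,55):
    ys=np.arange(118,194,1);uv=proj(c,[B(x,y,24) for y in ys]).round().astype(int)
    s=""
    for u,v in uv:
        if not(0<=v<384 and 0<=u<512): s+="-";continue
        r,g,b=i[v,u]; s+="C" if r>185 else "B" if r-b>30 and r<150 else "y" if r-b>12 else "g"
    print(x,s)
for y in (130,140,165):
    xs=np.arange(5,80);uv=proj(c,[B(x,y,24) for x in xs]).round().astype(int);s=""
    for u,v in uv:
        if not(0<=v<384 and 0<=u<512): s+="-";continue
        r,g,b=i[v,u]; s+="C" if r>180 else "B" if r-b>30 and r<150 else "y" if r-b>12 else "g"
    print(y,s)
t=snap("top","top9");a=load("top0")["image"].astype(int);d=np.abs(t["image"].astype(int)-a).sum(2)
for n,(u,v) in dict(mush=(191,214),loupe=(362,240),jar=(282,103)).items(): print(n,d[v-14:v+14,u-14:u+14].mean(),(d[v-14:v+14,u-14:u+14]>60).sum())
```

```text
t 21.5 board xy mm -77.7 81.1 z 130.2 yaw 1.3865 tilt [-0.0019  0.0003] F [ 0.47  0.05 -0.19] op -0.001161559734248197 q [-0.09 -0.02  2.09  0.    1.08  0.1 ]
28 gggggggCCCCCCCCCCCCCCCCCCCCCCCCCCCCCCCCCCCCCCCCCCCCCCCCCCBBBBBBBBBBBBygggggg
55 yygggygyCCCCCCCCCCCCCCCCCCCCCCCCCCCCCCCCCCCCCCCCCCCCCCCCCyBBBBBBBBBBBggggggg
130 CggCCCggggygggggyyyyyCCCCCCCCCCCCCCCCCCCCCCCCCCCCCCCCCCCyBBBBBBBBBBgggggggg
140 BBBBBBBBBBBBBBggyyyyCCCCCCCCCCCCCCCCCCCCCCCCCCCCCCCCCCCCBBBBBBBBBBggggggggg
165 ggggBBBBBBBBBBBByyyyCCCCCCCCCCCCCCCCCCCCCCCCCCCCCCCCCCCCBBBBBBBBBBygggggggg
mush 61.375 326
loupe 64.71683673469387 652
jar 62.827806122448976 539
```

The block fills y 125 to 175 with no gap at the end stop or the rail. The fingers stayed well clear of the bystanders. Handing in.

```bash
python3 -c "
from plant import ctrl
print(ctrl.sign_off())"
```

```text
the job is handed in; nothing more can be done
None
```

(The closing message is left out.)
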